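# Fold down the sheet-clamp leaves with a stroke of the fingertips

## Task

On the mounting board, five steel leaves stand hinged in a row to clamp the card. Run your fingertips along the row, low over the board, from the plain end towards the thumb nut, so that the leaves fold down flat one after another, from first to last. Use a light touch: do not bear down hard, do not lift the board or push it out of place, and leave the wooden printing blocks, the loupe and everything else around alone.

Things in the scene. Friction and masses are not known exactly. Their poses are not given: they have to be found in the camera images.
- board: The loose mounting board, 150 x 320 mm (its x by y) and 20 mm thick, about 1.8 kg, flat on the table: plywood with a pale card on it and a steel strip along its near (-x) long edge. Origin: centre of its underside (on the table, z = 0); z up. The row of five steel leaves runs parallel to its y axis at local x = -40 mm. At the +y end of the steel strip, at local (-52, 146) mm, stands a dark thumb nut, up to 44 mm above the table; the -y end is plain.
- hinge1 (a point): Middle of the hinge line of leaf 1, the first, nearest the plain end; 23 mm above the table, 3 mm above the board's top face, at the board's local (-40, -125) mm. Axes as the board's. The leaf is a plain steel plate 38 mm wide (across the row), 36 mm long from hinge to free edge, 2.5 mm thick; hinge knuckles reach 26 mm above the table.
- hinge2 (a point): Middle of the hinge line of leaf 2; 23 mm above the table, 3 mm above the board's top face, at the board's local (-40, -81) mm. Axes as the board's. The leaf is a plain steel plate 38 mm wide (across the row), 36 mm long from hinge to free edge, 2.5 mm thick; hinge knuckles reach 26 mm above the table.
- hinge3 (a point): Middle of the hinge line of leaf 3; 23 mm above the table, 3 mm above the board's top face, at the board's local (-40, -37) mm. Axes as the board's. The leaf is a plain steel plate 38 mm wide (across the row), 36 mm long from hinge to free edge, 2.5 mm thick; hinge knuckles reach 26 mm above the table.
- hinge4 (a point): Middle of the hinge line of leaf 4; 23 mm above the table, 3 mm above the board's top face, at the board's local (-40, 7) mm. Axes as the board's. The leaf is a plain steel plate 38 mm wide (across the row), 36 mm long from hinge to free edge, 2.5 mm thick; hinge knuckles reach 26 mm above the table.
- hinge5 (a point): Middle of the hinge line of leaf 5, the last, nearest the thumb nut; 23 mm above the table, 3 mm above the board's top face, at the board's local (-40, 51) mm. Axes as the board's. The leaf is a plain steel plate 38 mm wide (across the row), 36 mm long from hinge to free edge, 2.5 mm thick; hinge knuckles reach 26 mm above the table.
- leaf1 (a joint): Angle of leaf 1 (rad): 0 = upright, 1.57 = folded flat on the board towards the thumb nut (the board's +y). Starts at 0.05 to 0.45. A firm stop at 0: it folds only that way. Stiff hinge: it stays where it is left and needs about 0.5 N at its free edge; flat, its top face is 24 mm above the table.
- leaf2 (a joint): Angle of leaf 2 (rad): 0 = upright, 1.57 = folded flat on the board towards the thumb nut (the board's +y). Starts at 0.05 to 0.45. A firm stop at 0: it folds only that way. Stiff hinge: it stays where it is left and needs about 0.5 N at its free edge; flat, its top face is 24 mm above the table.
- leaf3 (a joint): Angle of leaf 3 (rad): 0 = upright, 1.57 = folded flat on the board towards the thumb nut (the board's +y). Starts at 0.05 to 0.45. A firm stop at 0: it folds only that way. Stiff hinge: it stays where it is left and needs about 0.5 N at its free edge; flat, its top face is 24 mm above the table.
- leaf4 (a joint): Angle of leaf 4 (rad): 0 = upright, 1.57 = folded flat on the board towards the thumb nut (the board's +y). Starts at 0.05 to 0.45. A firm stop at 0: it folds only that way. Stiff hinge: it stays where it is left and needs about 0.5 N at its free edge; flat, its top face is 24 mm above the table.
- leaf5 (a joint): Angle of leaf 5 (rad): 0 = upright, 1.57 = folded flat on the board towards the thumb nut (the board's +y). Starts at 0.05 to 0.45. A firm stop at 0: it folds only that way. Stiff hinge: it stays where it is left and needs about 0.5 N at its free edge; flat, its top face is 24 mm above the table.
- row_start (a point): Point on the board's top face (20 mm above the table) on the row's middle line, 25 mm before the hinge of leaf 1, near the plain end.
- row_end (a point): Point on the board's top face (20 mm above the table) on the row's middle line where the free edge of leaf 5 lies when folded flat; the thumb nut begins 46 mm further on.
- type_small: Small wooden printing block, 24 x 30 x 23 mm, standing loose on the card. Not to be disturbed. Origin: its underside's centre.
- type_large: Large wooden printing block, 34 x 44 x 23 mm, standing loose on the card. Not to be disturbed. Origin: its underside's centre.
- loupe: Black round loupe, 38 mm wide, 34 mm high, standing loose on the card. Not to be disturbed. Origin: its underside's centre.
- ink_tin: Flat round ink tin, 72 mm wide, 45 mm high, on the table on the robot's side of the board. Not to be disturbed. Origin: its underside's centre.
- reglet: Wooden spacing strip, 22 x 120 x 16 mm, lying on the table on the robot's side of the board. Not to be disturbed. Origin: its underside's centre.
- brayer: Hand ink roller, rubber roll 90 mm long and 36 mm thick with a wooden handle, lying beyond the board. Not to be disturbed. Origin: its underside's centre (of the roll).
- ink_knife: Ink spatula, wooden handle 90 mm and steel blade 100 mm, 24 mm wide, lying on the table beyond the board. Not to be disturbed. Origin: its underside's centre.

How it is judged:
On the way, in this order (a step that is already met when the one before it is completed fails the run):
1. the first leaf is folded down flat (within about 15 degrees) (value of joint leaf1 above 1.31 rad), for 0.05 s.
2. the second leaf is folded down flat (within about 15 degrees) (value of joint leaf2 above 1.31 rad), for 0.05 s.
3. the third leaf is folded down flat (within about 15 degrees) (value of joint leaf3 above 1.31 rad), for 0.05 s.
4. the fourth leaf is folded down flat (within about 15 degrees) (value of joint leaf4 above 1.31 rad), for 0.05 s.
5. the fifth leaf is folded down flat (within about 15 degrees) (value of joint leaf5 above 1.31 rad), for 0.05 s.
At the end, for the whole second after the job is handed in: All five leaves are folded to more than 1.31 rad (within 15 degrees of flat), the board lies flat, at rest, within 20 mm of where it started (value of joint each of leaf1, leaf2, leaf3, leaf4, leaf5 above 1.31 rad and distance of board from where it was at the start of the episode below 0.02 m and angle between board's own z axis and vertical below 0.03 rad and linear speed of board below 0.02 m/s); the robot touches nothing.
It fails at once if the fingers press on the board or its leaves with more than 25 N (contact force between the fingers and board above 25 N).
It fails at once if the board is lifted, tipped or pushed more than 20 mm (height (world z) of board above 0.006 m or angle between board's own z axis and vertical above 0.06 rad or distance of board from where it was at the start of the episode above 0.02 m).
It fails at once if a wooden printing block, the loupe, the ink tin, the wooden strip, the ink roller or the spatula is lifted or moved more than 20 mm (distance of any of type_small, type_large, loupe, ink_tin, reglet, brayer, ink_knife from where it was at the start of the episode above 0.02 m).
It also fails if it takes over 43 s, if anything falls off the work surface, if the arm or the gripper's body presses on something with over 40 N, if the wrist force passes 120 N, or if a joint passes its speed limit or range.

## Robot

A 6-joint arm with a two-finger parallel gripper is mounted at the origin on the work surface. World frame = base frame: x ahead of the robot, y to its left, z up, the work surface at z = 0. Lengths are in m, angles in rad, forces in N, time in s.
With the tool pointing down it reaches from about 0.275 to 0.875 m from the base axis. Payload 12.5 kg.
Tool frame: the origin (TCP) lies on the centre line of the jaws, within the pads' length; the fingertips stand nose_length ahead of it and the grasp point (between the pads) is the TCP (nose_length is the distance from the TCP to the fingertips, in m); z points along the fingers, y is the line along which they close (so a half turn about z gives the same grasp; the last joint's range is limited). The gripper opens to 85 mm and grips with 20 to 120 N. Pads are 22 mm wide; open, the fingers measure 114 mm over their backs; the gripper's body (76 mm by 85 mm) begins 54 mm behind the grasp point. The pads swing forward as they close: fully open they stand 13 mm farther back than shut.
Start: joints at [1.206, 0.351, 1.652, -0, 1.139, -0.085], TCP at [0.152, 0.529, 0.25] pointing down, gripper open.
Joint ranges: [-2.75, 2.75], [-0.79, 2.1], [0.01, 2.65], [-1.57, 4.71], [0.07, 3.14], [-2.87, 2.87]. Speed limits (rad/s): [2.22, 2.22, 2.79, 3.14, 3.14, 3.14].

## Interface

Orientations are given as a rotation vector (axis times angle).
In Python, from rig import state, snapshot, hand_in, nose_length gives the robot as it stands.
- The arm moves only by the shell command python3 -m pendant 'ROWS' [FORCE]. ROWS is JSON, a list of rows, each an object with "rotation": the turn, a rotation vector about the tool's x, y, z in rad, a list of three; "translation": the shift along the tool's x, y, z in cm, a list of three; "fingers": the finger opening in cm, from 0 to 8.54. A call has 1 to 12 rows; each row is the pose to reach, as a shift and turn from the pose commanded when the call began, along the tool's axes at that moment; what a row does not reach only later rows make up. A row lasts 1/12 s, in which the tool goes at most 41.7 mm and 7.16 degrees, less where a joint would pass 70% of its speed; a pose out of reach is approached as far as the arm can. A call with a gripper value outside its range is refused whole. The fingers move at their own pace and stop on an object; FORCE is the grip in N (left out, the last holds). Time passes only in rows, so rows that repeat a pose let the fingers close. It gives the time, the measured TCP pose, the force, the opening and the grip force at its end, in the units of the state.
- state(): the state, without advancing time (a new reading comes with each control period).
- snapshot(name): name is "side" or "top"; returns a dict with "pixels" (420x560x3 uint8, red, green, blue), "depth" (420x560 float32, m along the optical axis (not along the pixel's ray), 0 where there is no reading), "camera_matrix" (3x3 intrinsics, pixels), "distortion" ([k1, k2, p1, p2, k3] as OpenCV has them; the pictures are not rectified), "xyz" and "orientation" of the camera in the world. Camera axes: x right, y down, z forward; pixel columns grow to the right and rows downward; lengths in m; the calibration is good to about 2 mm. A picture is of the moment at which its call begins.
- hand_in(): hands the job in; it is judged then, once.
The state is a dict: "t": time; "q": joint angles; "dq": joint speeds; "joint_efforts": joint torques, N m; "eef_pos": TCP position; "tool_rot": TCP orientation; "ft_force": force on the tool from outside, world axes, zero at the start; "torque": the same for the moment, N m; "gripper_width": finger opening in m; "grasp_force": force on a finger pad.
Only numpy, scipy, OpenCV 4.12 (cv2) and the standard library are available. Lean on these libraries where they do the work, as an engineer would, in place of code of your own. Each camera call takes 0.05 s, during which the arm holds its last target. There are 200 camera calls.

## Working session

There is one attempt and no reset: what is moved stays moved. The work goes in short steps, Python scripts to look and compute and a shell command to move; the robot and the scene stay as the last step left them, time stands still between calls to the robot, and variables do not carry over. Pictures are saved under pics/ and viewed, at most 10 in all, crops included, and the job is handed in when it is done.

```bash
mkdir -p pics; python3 - <<'E'
from rig import *
import cv2,numpy as np
print(state(), nose_length if not callable(nose_length) else nose_length())
for n in("top","side"):
    s=snapshot(n); cv2.imwrite(f"pics/{n}1.png",s["pixels"][:,:,::-1]); np.savez(f"{n}1.npz",**{k:np.array(v) for k,v in s.items()})
    print(n,s["camera_matrix"],s["distortion"],s["xyz"],s["orientation"])
E
```

```text
{'t': 0.0, 'q': array([ 1.20640019e+00,  3.51206596e-01,  1.65240903e+00, -1.40964669e-05,
        1.13909787e+00, -8.46094899e-02]), 'dq': array([-0.00108856, -0.00099067, -0.00106055,  0.00019225, -0.00096384,
       -0.00015942]), 'joint_efforts': array([ 8.91746313e-04, -5.06114566e+01, -2.91402984e+01, -7.56592613e-05,
        4.76193032e-03,  1.36506009e-05]), 'eef_pos': array([0.15175862, 0.52833534, 0.24978037]), 'tool_rot': array([-4.38013467e-01, -3.11066814e+00,  1.72078341e-03]), 'ft_force': array([-0.29272734,  1.05456065, -0.19525253]), 'torque': array([-0.01811827, -0.01574211,  0.00307705]), 'grasp_force': 0.0, 'gripper_width': 0.08561730716027899} 0.019
top [[485.19869367   0.         276.97954812]
 [  0.         485.19869367 211.77099867]
 [  0.           0.           1.        ]] [-0.13535506  0.          0.          0.          0.        ] [ 0.47427203 -0.0020114   0.97158989] [-2.15869405  2.1636959  -0.12375459]
side [[489.33359842   0.         275.03638327]
 [  0.         489.33359842 207.04565334]
 [  0.           0.           1.        ]] [-0.0816195  0.         0.         0.         0.       ] [ 0.56714326 -0.637695    0.66284557] [-2.33463905  0.02207702 -0.02323557]
```

View pics/top1.png

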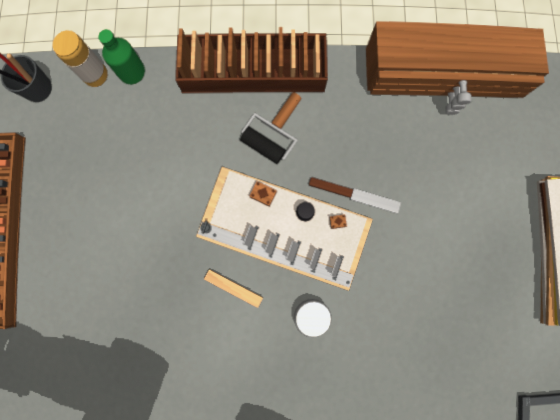

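View pics/side1.png

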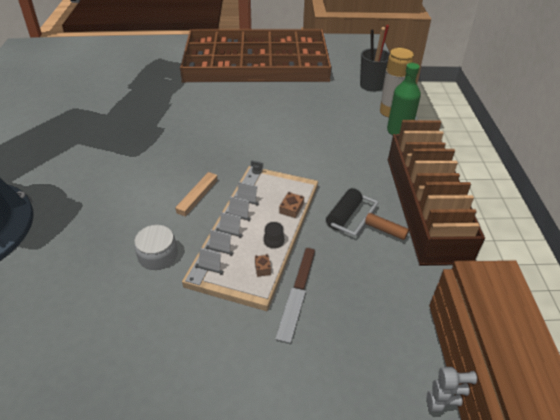

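The top view shows the board with corners near (222,168), (372,216), (350,288) and (197,238). The thumb nut is at (206,226), so the plain end is on the right, and leaf 1 is near (335,265). The side view agrees. Next I'll fit the board using depth.

```bash
cat > h.py <<'E'
import cv2,numpy as np
from scipy.spatial.transform import Rotation as R
def cloud(s):
    h,w=s["depth"].shape; u,v=np.meshgrid(np.arange(w),np.arange(h))
    n=cv2.undistortPoints(np.stack([u,v],-1).reshape(-1,1,2).astype(np.float64),s["camera_matrix"],s["distortion"]).reshape(h,w,2)
    P=np.dstack([n,np.ones((h,w))])*s["depth"][...,None]
    return P@R.from_rotvec(s["orientation"]).as_matrix().T+s["xyz"]
E
python3 - <<'E'
from h import *
from rig import state
for n in("top","side"):
    s=np.load(n+"1.npz"); W=cloud(s); z=W[...,2]
    m=(z>.012)&(z<.07)&(s["depth"]>0)&(np.abs(W[...,0]-.47)<.18)&(np.abs(W[...,1])<.25)
    k,l,st,c=cv2.connectedComponentsWithStats(m.astype(np.uint8))
    print(n)
    for i in range(1,k):
        if st[i,4]<60: continue
        P=W[l==i]; r=cv2.minAreaRect(P[P[:,2]<.03][:,:2].astype(np.float32)*1000)
        print(st[i],np.median(P[:,2]),P[:,2].max(),r)
        if st[i,4]>4000:
            print(cv2.boxPoints(r))
            T=P[P[:,2]>.034]; 
            a=np.deg2rad(r[2]); 
            # board y axis: long edge direction
            b=cv2.boxPoints(r); e=max((b[1]-b[0],b[2]-b[1]),key=np.linalg.norm); e=e/np.linalg.norm(e)*np.sign(e[1])
            ex=np.array([e[1],-e[0]]); d=T[:,:2]*1000-np.array(r[0]); L=np.c_[d@ex,d@e,T[:,2]*1000]
            print("yaw",np.arctan2(e[1],e[0])-np.pi/2)
            for lo in range(-160,160,10):
                q=L[(L[:,1]>=lo)&(L[:,1]<lo+10)]
                if len(q): print(lo,len(q),q.min(0).round(),q.max(0).round())
s=state();print(R.from_rotvec(s["tool_rot"]).as_matrix().round(3))
E
```

```text
top
[  196   180   177   111 11848] 0.02052343464170564 0.06099132013763009 ((554.515625, -15.5545654296875), (319.9153747558594, 150.92788696289062), 70.30712127685547)
[[ 429.56314  -140.727   ]
 [ 571.6636   -191.58641 ]
 [ 679.46814   109.617874]
 [ 537.3677    160.47728 ]]
yaw -0.34370577
-130 12 [ -58. -121.   35.] [ -22. -120.   40.]
-120 73 [ -59. -120.   37.] [  44. -110.   61.]
-110 45 [  36. -109.   37.] [  60. -100.   46.]
-100 73 [  31. -100.   36.] [ 60. -90.  47.]
-90 65 [ 28. -90.  35.] [ 54. -80.  47.]
-80 74 [-59. -80.  34.] [ 49. -70.  55.]
-70 31 [-59. -70.  53.] [-23. -67.  60.]
-50 14 [ 33. -44.  35.] [ 48. -40.  58.]
-40 101 [-58. -40.  34.] [ 57. -30.  58.]
-30 193 [-59. -30.  34.] [ 58. -20.  59.]
-20 69 [ 27. -20.  34.] [ 55. -10.  58.]
-10 2 [ 37. -10.  35.] [39. -8. 35.]
10 96 [-59.  11.  34.] [-22.  20.  57.]
20 24 [-59.  20.  53.] [-23.  22.  59.]
30 1 [57. 40. 36.] [57. 40. 36.]
40 82 [28. 40. 36.] [62. 50. 48.]
50 162 [-59.  50.  34.] [63. 60. 55.]
60 131 [-59.  60.  37.] [65. 70. 60.]
70 92 [31. 70. 36.] [65. 80. 47.]
80 44 [32. 80. 38.] [65. 86. 46.]
[... 1636 characters left out ...]
6.] [66. 80. 44.]
80 12 [33. 80. 37.] [63. 82. 42.]
130 9 [-59. 136.  34.] [-46. 140.  38.]
140 65 [-65. 141.  34.] [-39. 148.  45.]
[175 173  43  40 504] 0.015700045804055873 0.01904198025040571 ((435.5113220214844, 86.06146240234375), (122.79234313964844, 25.42161750793457), 61.636070251464844)
[ 135  225   43   42 1437] 0.04492953859921445 0.04907467434102464 ((386.2431945800781, -86.730224609375), (70.58816528320312, 31.666339874267578), 21.542396545410156)
[294 248  18  41 371] 0.014640197719457015 0.019223888806482403 ((635.700927734375, -108.503662109375), (87.77640533447266, 17.1329288482666), 72.38899230957031)
[[-0.961  0.276 -0.   ]
 [ 0.276  0.961 -0.001]
 [ 0.    -0.001 -1.   ]]
```

Both views agree: board centre at (554.5, -15.5) mm, yaw -0.344, and the size and leaf heights check out. The tool's y axis is already almost along the row. I'll go above the start of the row with the fingers shut.

```bash
python3 -m pendant '[{"rotation":[0,0,0.064],"translation":[-20,-23.8,0],"fingers":0},{"rotation":[0,0,0.064],"translation":[-20,-23.8,0],"fingers":0},{"rotation":[0,0,0.064],"translation":[-20,-23.8,0],"fingers":0},{"rotation":[0,0,0.064],"translation":[-20,-23.8,0],"fingers":0},{"rotation":[0,0,0.064],"translation":[-48.6,-57.8,0],"fingers":0},{"rotation":[0,0,0.064],"translation":[-48.6,-57.8,0],"fingers":0},{"rotation":[0,0,0.064],"translation":[-48.6,-57.8,0],"fingers":0},{"rotation":[0,0,0.064],"translation":[-48.6,-57.8,0],"fingers":0},{"rotation":[0,0,0.064],"translation":[-48.6,-57.8,0],"fingers":0},{"rotation":[0,0,0.064],"translation":[-48.6,-57.8,0],"fingers":0},{"rotation":[0,0,0.064],"translation":[-48.6,-57.8,0],"fingers":0},{"rotation":[0,0,0.064],"translation":[-48.6,-57.8,0],"fingers":0}]' 20
cat > g.py <<'E'
from h import *; from rig import state
s=state(); M=R.from_rotvec(s["tool_rot"]).as_matrix(); a=-.344
B=R.from_rotvec([0,0,a]).as_matrix(); p=s["eef_pos"]
loc=B.T@(p-[.5545,-.0155,0])
print("t",s["t"],"p",p.round(4),"local mm",(loc*1000).round(1),"tip z",(p[2]-.019)*1000,"w",s["gripper_width"],"F",s["ft_force"].round(2))
print("to start(-40,-170,z same) in tool cm",(M.T@B@(np.array([-.040,-.170,loc[2]])-loc)*100).round(2),"yaw err",R.from_matrix(M.T@B@np.diag([-1,1,-1])).as_rotvec().round(4))
E
python3 g.py
```

```text
t: 1.1
eef_pos: [0.3556, 0.0699, 0.2504]
tool_rot: [0.537, 3.095, 0.0]
ft_force: [1.5, 1.7, -1.4]
gripper_width: -0.0001
grasp_force: 0.0
t 1.1 p [0.3556 0.0699 0.2504] local mm [-216.1   13.3  250.4] tip z 231.4117775929104 w -5.4109053260980715e-05 F [ 1.51  1.73 -1.41]
to start(-40,-170,z same) in tool cm [-17.6  -18.33   0.  ] yaw err [0.0002 0.0004 0.0002]
```

```bash
python3 -m pendant '[{"rotation":[0,0,0],"translation":[-17.6,-18.3,0],"fingers":0},{"rotation":[0,0,0],"translation":[-17.6,-18.3,0],"fingers":0},{"rotation":[0,0,0],"translation":[-17.6,-18.3,0],"fingers":0},{"rotation":[0,0,0],"translation":[-17.6,-18.3,0],"fingers":0},{"rotation":[0,0,0],"translation":[-17.6,-18.3,0],"fingers":0},{"rotation":[0,0,0],"translation":[-17.6,-18.3,0],"fingers":0},{"rotation":[0,0,0],"translation":[-17.6,-18.3,0],"fingers":0},{"rotation":[0,0,0],"translation":[-17.6,-18.3,8],"fingers":0},{"rotation":[0,0,0],"translation":[-17.6,-18.3,10],"fingers":0},{"rotation":[0,0,0],"translation":[-17.6,-18.3,12],"fingers":0},{"rotation":[0,0,0],"translation":[-17.6,-18.3,12],"fingers":0},{"rotation":[0,0,0],"translation":[-17.6,-18.3,12],"fingers":0}]'
python3 g.py
python3 - <<'E'
from rig import *
import cv2
for n,(a,b,c,d) in {"top":(150,320,180,400),"side":(140,310,150,350)}.items():
    s=snapshot(n)["pixels"][a:b,c:d,::-1]; cv2.imwrite(f"pics/{n}2.png",cv2.resize(s,None,fx=3,fy=3,interpolation=cv2.INTER_CUBIC))
E
```

```text
t: 2.1
eef_pos: [0.4588, -0.1593, 0.1298]
tool_rot: [-0.537, -3.092, -0.001]
ft_force: [0.5, 0.2, 1.2]
gripper_width: -0.0003
grasp_force: 0.0
t 2.1 p [ 0.4588 -0.1593  0.1298] local mm [ -41.6 -167.6  129.8] tip z 110.792801619276 w -0.0002526150665965703 F [0.51 0.21 1.2 ]
to start(-40,-170,z same) in tool cm [-0.16 -0.24 -0.  ] yaw err [ 0.0003 -0.0036  0.0003]
```

View pics/side2.png

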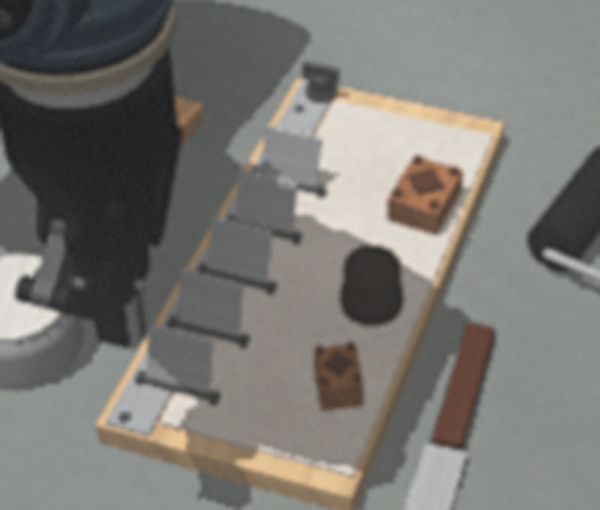

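The closed fingers are above the plain end, at about (120,340) in the crop. All five leaves are upright, with their hinges from (180,390) to (300,180). I'll descend now.

```bash
python3 -m pendant '[{"rotation":[0,0,0],"translation":[-0.1,-0.2,3],"fingers":0},{"rotation":[0,0,0],"translation":[-0.1,-0.2,5],"fingers":0},{"rotation":[0,0,0],"translation":[-0.1,-0.2,6.5],"fingers":0},{"rotation":[0,0,0],"translation":[-0.1,-0.2,7],"fingers":0},{"rotation":[0,0,0],"translation":[-0.1,-0.2,7.2],"fingers":0},{"rotation":[0,0,0],"translation":[-0.1,-0.2,7.2],"fingers":0},{"rotation":[0,0,0],"translation":[-0.1,-0.2,7.2],"fingers":0},{"rotation":[0,0,0],"translation":[-0.1,-0.2,7.2],"fingers":0}]'
python3 g.py
python3 - <<'E'
from rig import *
from h import *
s=snapshot("side"); cv2.imwrite("pics/side3.png",cv2.resize(s["pixels"][140:310,150:350,::-1],None,fx=3,fy=3,interpolation=cv2.INTER_CUBIC))
E
```

```text
t: 2.87
eef_pos: [0.4604, -0.1622, 0.0595]
tool_rot: [0.537, 3.093, -0.001]
ft_force: [0.6, 0.4, 0.5]
gripper_width: 0.0002
grasp_force: 0.0
t 2.8667 p [ 0.4604 -0.1622  0.0595] local mm [ -39.1 -169.8   59.5] tip z 40.51824369781658 w 0.00016490156756289185 F [0.6  0.4  0.46]
to start(-40,-170,z same) in tool cm [ 0.09 -0.02 -0.  ] yaw err [-0.0002  0.0021  0.0003]
```

View pics/side3.png

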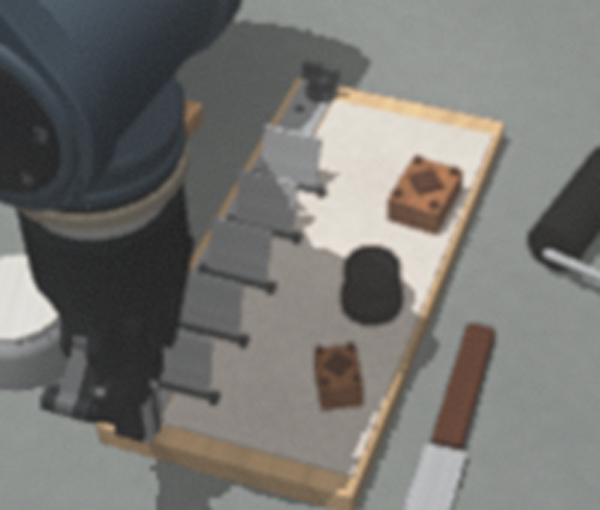

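The fingertips are just past the plain end, at about (150,435), in line with the row. I'll lower the tip to about 29 mm and start the sweep.

```bash
python3 -m pendant '[{"rotation":[0,0,0],"translation":[0.05,0,0.6],"fingers":0},{"rotation":[0,0,0],"translation":[0.05,0,1.1],"fingers":0},{"rotation":[0,0,0],"translation":[0.05,0,1.15],"fingers":0},{"rotation":[0,0,0],"translation":[0.05,0.5,1.15],"fingers":0},{"rotation":[0,0,0],"translation":[0.05,1.2,1.15],"fingers":0},{"rotation":[0,0,0],"translation":[0.05,2,1.15],"fingers":0},{"rotation":[0,0,0],"translation":[0.05,2.8,1.15],"fingers":0},{"rotation":[0,0,0],"translation":[0.05,3.6,1.15],"fingers":0},{"rotation":[0,0,0],"translation":[0.05,4.4,1.15],"fingers":0},{"rotation":[0,0,0],"translation":[0.05,5.2,1.15],"fingers":0},{"rotation":[0,0,0],"translation":[0.05,6,1.15],"fingers":0},{"rotation":[0,0,0],"translation":[0.05,6,1.15],"fingers":0}]'
python3 g.py
```

```text
t: 3.92
eef_pos: [0.4799, -0.1039, 0.0468]
tool_rot: [0.536, 3.095, 0.0]
ft_force: [-0.2, 0.4, 0.2]
gripper_width: -0.0006
grasp_force: 0.0
t 3.9167 p [ 0.4799 -0.1039  0.0468] local mm [ -40.4 -108.4   46.8] tip z 27.84028942602371 w -0.0005783513040374528 F [-0.17  0.44  0.17]
to start(-40,-170,z same) in tool cm [-0.03 -6.16 -0.  ] yaw err [0.0002 0.0002 0.0013]
```

```bash
python3 -m pendant '[{"rotation":[0,0,0],"translation":[0,0.6,-0.05],"fingers":0},{"rotation":[0,0,0],"translation":[0,1.4,-0.05],"fingers":0},{"rotation":[0,0,0],"translation":[0,2.2,-0.05],"fingers":0},{"rotation":[0,0,0],"translation":[0,3,-0.05],"fingers":0},{"rotation":[0,0,0],"translation":[0,3.8,-0.05],"fingers":0},{"rotation":[0,0,0],"translation":[0,4.4,-0.05],"fingers":0},{"rotation":[0,0,0],"translation":[0,4.4,-0.05],"fingers":0},{"rotation":[0,0,0],"translation":[0,4.4,-0.05],"fingers":0}]'
python3 g.py
python3 - <<'E'
from rig import *
from h import *
s=snapshot("side"); cv2.imwrite("pics/side4.png",cv2.resize(s["pixels"][140:310,150:350,::-1],None,fx=3,fy=3,interpolation=cv2.INTER_CUBIC))
E
```

```text
t: 4.58
eef_pos: [0.4943, -0.0634, 0.0472]
tool_rot: [-0.536, -3.095, -0.0]
ft_force: [0.7, 0.1, 0.1]
gripper_width: 0.0002
grasp_force: 0.0
t 4.5833 p [ 0.4943 -0.0634  0.0472] local mm [-40.5 -65.4  47.2] tip z 28.229900024141152 w 0.0001912448402067342 F [0.72 0.07 0.13]
to start(-40,-170,z same) in tool cm [ -0.04 -10.46  -0.  ] yaw err [ 0.0001 -0.0001  0.0009]
```

View pics/side4.png

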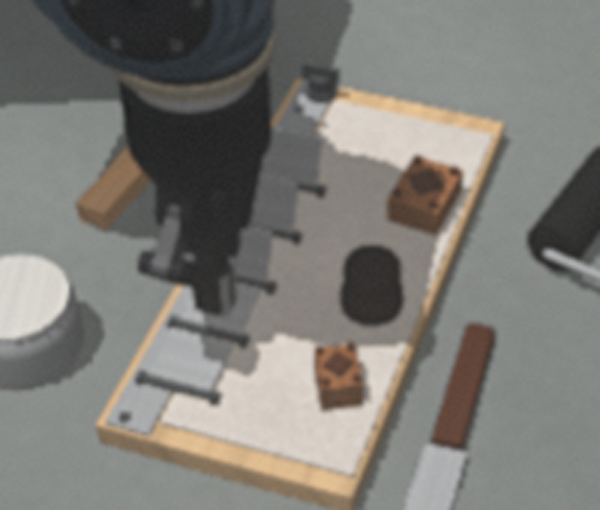

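Leaf 1 lies flat at about (185,365) and leaf 2 is under the fingers. The board hasn't moved, so I'll continue.

```bash
python3 -m pendant '[{"rotation":[0,0,0],"translation":[0,0.6,0],"fingers":0},{"rotation":[0,0,0],"translation":[0,1.4,0],"fingers":0},{"rotation":[0,0,0],"translation":[0,2.2,0],"fingers":0},{"rotation":[0,0,0],"translation":[0,3,0],"fingers":0},{"rotation":[0,0,0],"translation":[0,3.8,0],"fingers":0},{"rotation":[0,0,0],"translation":[0,4.6,0],"fingers":0},{"rotation":[0,0,0],"translation":[0,5.4,0],"fingers":0},{"rotation":[0,0,0],"translation":[0,6.2,0],"fingers":0},{"rotation":[0,0,0],"translation":[0,7,0],"fingers":0},{"rotation":[0,0,0],"translation":[0,7.5,0],"fingers":0},{"rotation":[0,0,0],"translation":[0,7.5,0],"fingers":0}]'
python3 g.py
```

```text
t: 5.55
eef_pos: [0.5199, 0.0077, 0.0473]
tool_rot: [0.536, 3.095, 0.0]
ft_force: [-0.3, -1.0, 0.0]
gripper_width: 0.0001
grasp_force: 0.0
t 5.55 p [0.5199 0.0077 0.0473] local mm [-40.4  10.2  47.3] tip z 28.27983262973775 w 0.00011449384907193439 F [-0.29 -1.    0.02]
to start(-40,-170,z same) in tool cm [ -0.02 -18.02  -0.  ] yaw err [0.0002 0.0002 0.001 ]
```

```bash
python3 -m pendant '[{"rotation":[0,0,0],"translation":[0,0.6,0],"fingers":0},{"rotation":[0,0,0],"translation":[0,1.4,0],"fingers":0},{"rotation":[0,0,0],"translation":[0,2.2,0],"fingers":0},{"rotation":[0,0,0],"translation":[0,3,0],"fingers":0},{"rotation":[0,0,0],"translation":[0,3.8,0],"fingers":0},{"rotation":[0,0,0],"translation":[0,4.6,0],"fingers":0},{"rotation":[0,0,0],"translation":[0,5.4,0],"fingers":0},{"rotation":[0,0,0],"translation":[0,6.2,0],"fingers":0},{"rotation":[0,0,0],"translation":[0,7,0],"fingers":0},{"rotation":[0,0,0],"translation":[0,7.8,0],"fingers":0},{"rotation":[0,0,0],"translation":[0,8,0],"fingers":0},{"rotation":[0,0,0],"translation":[0,8,0],"fingers":0}]'
python3 g.py
python3 -m pendant '[{"rotation":[0,0,0],"translation":[0,0,-2],"fingers":0},{"rotation":[0,0,0],"translation":[0,0,-5],"fingers":0},{"rotation":[0,0,0],"translation":[-3,0,-9],"fingers":0},{"rotation":[0,0,0],"translation":[-6,2,-13],"fingers":0},{"rotation":[0,0,0],"translation":[-3,5,-16],"fingers":0},{"rotation":[0,0,0],"translation":[-3,9,-18],"fingers":0},{"rotation":[0,0,0],"translation":[-3,12,-18],"fingers":0},{"rotation":[0,0,0],"translation":[-3,15,-18],"fingers":0},{"rotation":[0,0,0],"translation":[-3,15,-18],"fingers":0}]'
python3 - <<'E'
from rig import *
from h import *
s=snapshot("side"); cv2.imwrite("pics/side5.png",cv2.resize(s["pixels"][140:310,150:350,::-1],None,fx=3,fy=3,interpolation=cv2.INTER_CUBIC))
W=cloud(s); B=R.from_rotvec([0,0,-.344]).as_matrix(); L=(W-[.5545,-.0155,0])@B*1000
for y in (-125,-81,-37,7,51):
    m=(abs(L[...,0]+40)<15)&(L[...,1]>y+2)&(L[...,1]<y+34); z=L[m][:,2]; e=L[m&(L[...,1]>y+24)][:,2]
    print(y,m.sum(),np.median(z).round(1),np.percentile(z,97).round(1),"edge",np.median(e).round(1))
E
```

```text
t: 6.55
eef_pos: [0.5467, 0.0828, 0.0473]
tool_rot: [0.536, 3.095, 0.0]
ft_force: [-0.6, 0.9, 0.5]
gripper_width: 0.0
grasp_force: 0.2
t 6.55 p [0.5467 0.0828 0.0473] local mm [-40.5  89.9  47.3] tip z 28.254422747607688 w 4.169033719895579e-06 F [-0.62  0.91  0.54]
to start(-40,-170,z same) in tool cm [-2.000e-02 -2.599e+01 -0.000e+00] yaw err [0.0001 0.0001 0.001 ]
t: 7.3
eef_pos: [0.6263, 0.2182, 0.2282]
tool_rot: [0.532, 3.094, 0.004]
ft_force: [-0.1, 0.8, -0.2]
gripper_width: -0.0001
grasp_force: 0.0
-125 267 27.2 29.8 edge 28.4
-81 236 26.5 29.0 edge 27.0
-37 226 26.1 28.9 edge 27.3
7 205 26.0 28.9 edge 27.0
51 186 26.0 28.8 edge 27.0
```

View pics/side5.png

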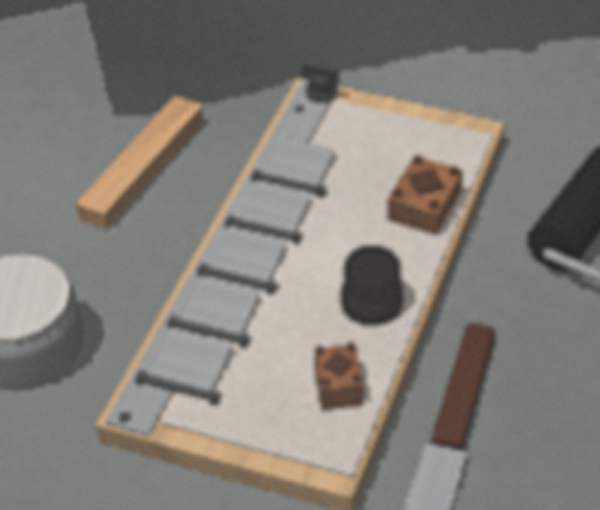

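All five leaves lie flat, from (185,365) to (295,160). Their edges are about 28 mm high, against about 33 mm at the limit. Nothing else has moved and the arm is clear.

```bash
python3 -c "
from rig import *
print(hand_in())"
```

```text
the job is handed in; nothing more can be done
None
```

All five leaves were folded flat in order with one light sweep (wrist force readings stayed under about 2 N), nothing else appeared to move, and the job is handed in at about 7.4 s of the allowed 43 s; no verdict was returned.

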